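Unbolt the cobbler's knife chest

ROBOT

A 7-joint arm with a two-finger parallel gripper is mounted at the origin on the work surface. World frame = base frame: x ahead of the robot, y to its left, z up, the work surface at z = 0. Lengths are in m, angles in rad, forces in N, time in s.
With the tool pointing down it reaches from about 0.35 to 0.775 m from the base axis. Payload 3.1 kg.
Tool frame: the origin (TCP) lies midway between the tips of the shut fingers; the grasp point (between the pads) lies 19 mm behind it; z points along the fingers, y is the line along which they close (so a half turn about z gives the same grasp; the last joint's range is limited). The gripper opens to 85 mm and grips with 20 to 120 N. Pads are 22 mm wide; open, the fingers measure 114 mm over their backs; the gripper's body (76 mm by 85 mm) begins 54 mm behind the grasp point. The pads swing forward as they close: fully open they stand 13 mm farther back than shut.
Start: joints at [-1.275, 0.311, 0.014, 1.512, -0.004, 1.319, -0.027], TCP at [0.182, 0.519, 0.21] pointing down, gripper open.
Joint ranges: [-2.7, 2.7], [-0.3, 1.91], [-1.27, 1.3], [0.12, 2.57], [-1.44, 4.58], [0.2, 2.03], [-3.05, 3.05]. Speed limits (rad/s): [2.79, 2.79, 3.14, 3.14, 3.14, 3.14, 3.14].

INTERFACE

Orientations are given as a unit quaternion [w, x, y, z].
In Python, from bench import ctrl, optics gives the robot as it stands.
- The arm moves only by the tool servo_tool, never from a script. Its argument "increments" is text: rows parted by semicolons, each of 7 numbers parted by spaces: the turn, a rotation vector about the tool's x, y, z as a fraction of full scale, then the shift along the tool's x, y, z as a fraction of full scale, then the opening, from 0 (shut) to 1 (fully open). In form: ax ay az dx dy dz jaw; .... A call has 1 to 8 rows; each row is the pose to reach, as a shift and turn from the pose commanded when the call began, along the tool's axes at that moment; what a row does not reach only later rows make up. Full scale, the value 1, is 50 cm for a shift and 60 degrees for a turn. A row lasts 1/8 s, in which the tool goes at most 62.5 mm and 10.7 degrees, less where a joint would pass 70% of its speed; a pose out of reach is approached as far as the arm can. A call with a number of a shift or a turn outside -1 to 1 is refused whole. A call with a gripper value outside its range is refused whole. The fingers move at their own pace and stop on an object; "grip_force" is the grip in N (left out, the last holds). Time passes only in rows, so rows that repeat a pose let the fingers close. It gives the time, the measured TCP pose, the force, the opening and the grip force at its end, in the units of the state.
- ctrl.read_state(): the state, without advancing time (a new reading comes with each control period).
- optics.grab_frame(name): name is "scene" or "top"; returns (picture, depth): 420x560x3 uint8, red, green, blue; 420x560 float32, m along the optical axis (not along the pixel's ray), 0 where there is no reading.
- optics.camera_info(name): a dict with "fx", "fy", "cx", "cy" (pixels), "k1" (the pictures are not rectified: a ray, as slopes to the right and down, at radius r is drawn at 1 + k1 r^2 times it, then the intrinsics apply), "cam_to_world" (4x4, takes a point from camera to world coordinates). Camera axes: x right, y down, z forward; pixel columns grow to the right and rows downward; lengths in m; the calibration is good to about 2 mm. A picture is of the moment at which its call begins. camera_info takes no time and is no camera call.
- ctrl.sign_off(): hands the job in; it is judged then, once.
The state is a dict: "time_s": time; "q": joint angles; "qvel": joint speeds; "joint_efforts": joint torques, N m; "ee_pos": TCP position; "ee_rot": TCP orientation; "force": force on the tool from outside, world axes, zero at the start; "ft_torque": the same for the moment, N m; "gripper_width": finger opening in m; "grasp_force": force on a finger pad.
Only numpy, scipy, OpenCV 4.12 (cv2) and the standard library are available. Lean on these libraries where they do the work, as an engineer would, in place of code of your own. Each camera call takes 0.05 s, during which the arm holds its last target. There are 200 camera calls.

TASK

On the bench stand a long knife chest and a shorter nail box, each with its lid held by a barrel bolt. Unbolt the long chest: lift the bolt's handle up out of its notch, then draw the bolt back all the way, out of the keeper at the end of the chest. Leave the bolt of the shorter box alone.

Things in the scene. Friction and masses are not known exactly. Their poses are not given: they have to be found in the camera images.
- chest: Long wooden knife chest, fixed: 340 mm long (its y), 170 deep (x), 100 high; origin at the centre of its underside, front facing its -x, roughly to the robot. A steel barrel bolt lies on the lid near the front edge, axis level along y at x -20, z 124 mm, its tip in a keeper at the +y end. Guides and keeper: to z 137 mm, 13 mm either side of the axis. A tin 26 mm high stands at the lid's back, -y end.
- knob (a point): Centre of the 20 mm steel ball on the long chest's bolt handle (10 mm stalk), 52 mm from the bolt's axis. Bolted, it points to chest -x, 10 degrees above level, the ball at x -71, y 68, z 133 mm of the chest (33 over the lid). It swings up about the bolt's axis, 80 degrees to upright, nearly free, and drops when let go. It clears the notch's walls from 40 degrees of swing; 70 is ample.
- bolt (a joint): How far the long chest's bolt is drawn, in m, towards the chest's -y: 0 bolted home, 0.060 fully drawn (stop). With the handle down in its notch it has only 4 mm play between steel walls (to 22 mm in front of the axis, to z 138 mm); the rear wall is 40 mm long and ends before the drawn position. It slides with about 2 N of friction and stays where it is left.
- nailbox_knob (a point): Centre of the same ball on the bolt of the shorter nail box (220 mm long, 170 deep, 100 high), which is to be left bolted.

How it is judged:
On the way:
1. the long chest's handle is lifted out of its notch, the bolt not yet drawn (z of knob in the frame of chest above 0.16 m and value of joint bolt below 0.012 m), for 0.05 s.
At the end, for the whole second after the job is handed in: The long chest's bolt is drawn back at least 48 of its 60 mm and stays there, the handle up or down; the ball of the nail box's bolt is within 15 mm of where it was (value of joint bolt above 0.048 m and distance of nailbox_knob from where it was at the start of the episode below 0.015 m); the robot touches nothing.
It fails at once if the nail box's bolt or handle is moved by more than 15 mm (distance of nailbox_knob from where it was at the start of the episode above 0.015 m).
It also fails if it takes over 35 s, if anything falls off the work surface, if the arm or the gripper's body presses on something with over 40 N, if the wrist force passes 120 N, or if a joint passes its speed limit or range.

## Working session

There is one attempt and no reset: what is moved stays moved. The work goes in short steps, Python scripts to look and compute and a tool call to move; the robot and the scene stay as the last step left them, time stands still between calls to the robot, and variables do not carry over. Pictures are saved under pics/ and viewed, at most 10 in all, crops included, and the job is handed in when it is done.

Besides the shell and the picture viewer there is one more tool, called after "Emit:" by a JSON object that holds its "fn" and its "kwargs", one argument or row to a line. servo_tool: Moves the arm, as the interface text tells. Its arguments: {"type":"object","properties":{"increments":{"type":"string"},"grip_force":{"type":"number"}},"required":["increments"]}

```bash
mkdir -p pics
cat > h.py <<'E'
import numpy as np, cv2
from bench import ctrl, optics
def pts(name,d):
    c=optics.camera_info(name); h,w=d.shape
    u,v=np.meshgrid(np.arange(w),np.arange(h))
    x=(u-c['cx'])/c['fx'];y=(v-c['cy'])/c['fy']
    a,b=x.copy(),y.copy()
    for _ in range(8):
        s=1+c['k1']*(a*a+b*b); a,b=x/s,y/s
    P=np.stack([a*d,b*d,d],-1); T=np.array(c['cam_to_world'])
    W=P@T[:3,:3].T+T[:3,3]; W[d==0]=np.nan
    return W
E
python3 - <<'E'
from h import *
for n in('scene','top'):
    p,d=optics.grab_frame(n); cv2.imwrite(f'pics/{n}0.png',p[:,:,::-1]); np.savez(f'{n}0.npz',p=p,d=d)
    print(n,np.round(optics.camera_info(n)['cam_to_world'],2).tolist())
s=ctrl.read_state();print(s['time_s'],s['ee_pos'],s['ee_rot'],s['force'])
E
```

```text
scene [[0.23, 0.56, -0.8, 1.26], [0.97, -0.11, 0.2, -0.15], [0.02, -0.82, -0.57, 0.59], [0.0, 0.0, 0.0, 1.0]]
top [[0.01, -1.0, 0.1, 0.47], [-1.0, -0.01, 0.0, 0.03], [-0.0, -0.1, -1.0, 1.01], [0.0, 0.0, 0.0, 1.0]]
0.1 [0.18202786 0.51826745 0.20934889] [-1.21677782e-04  1.68029141e-01  9.85781471e-01 -1.04090589e-03] [ 0.22040718 -0.62653593  0.133224  ]
```

View pics/scene0.png

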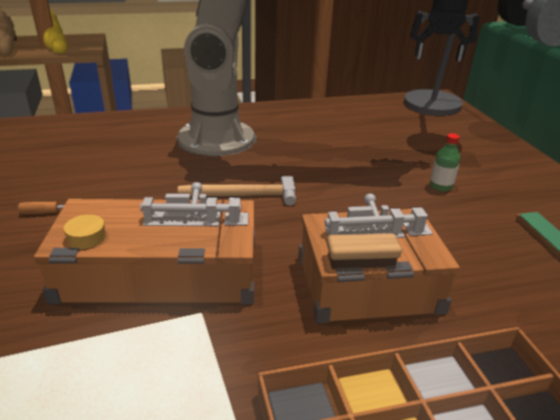

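View pics/top0.png

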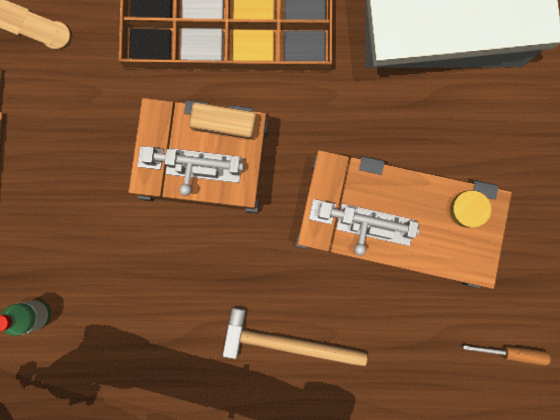

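The top view shows the long chest on the right (lid about (297..510, 152..287), tin at (472,208)), its keeper at (321,211) and its ball at (360,249). The nail box is at left, with its ball at (186,188). Now I'll measure from the depth data.

Run:
```python
from h import *
f=np.load('top0.npz');W=pts('top',f['d'])
z=W[...,2]
for nm,(a,b,c,e) in {'chest':(290,520,140,295),'nail':(120,275,90,220)}.items():
    m=np.zeros(z.shape,bool);m[c:e,a:b]=True
    lid=m&(abs(z-.1)<.007); P=W[lid]
    r=cv2.minAreaRect((P[:,:2]*1000).astype(np.float32)); print(nm,'rect',r,np.median(P[:,2]),cv2.boxPoints(r).tolist())
for nm,(u,v) in {'ball':(360,249),'nball':(186,188),'keep':(321,211),'rear':(412,228),'hammer':(235,330),'tin':(472,208)}.items():
    q=W[v-3:v+4,u-3:u+4]; print(nm,np.round(np.nanmedian(q,(0,1)),4),np.nanmax(q[...,2]))
m=np.zeros(z.shape,bool);m[238:260,348:372]=1
q=W[m&(z>.118)];print('ballpts',len(q),q.mean(0),q.min(0),q.max(0))
```

```text
chest rect ((542.7733154296875, -179.99386596679688), (339.3946838378906, 177.5699462890625), 77.73419952392578) 0.10040353944999014 [[419.9633483886719, -326.955322265625], [593.4798583984375, -364.6795654296875], [665.583251953125, -33.03240966796875], [492.0667724609375, 4.69183349609375]]
nail rect ((655.3351440429688, 178.6832275390625), (221.46142578125, 176.6373748779297), 83.92999267578125) 0.10018192347351396 [[555.8025512695312, 77.91246032714844], [731.4496459960938, 59.23420715332031], [754.8677368164062, 279.4539794921875], [579.2206420898438, 298.13226318359375]]
ball [ 0.4845 -0.0973  0.1416] 0.14546828388085653
nball [0.5828 0.1903 0.1413] 0.1458401977544983
keep [ 0.5471 -0.0339  0.1358] 0.13950847486714968
rear [ 0.52   -0.1834  0.1368] 0.14014784324256668
hammer [0.3374 0.1148 0.026 ] 0.029164269992775327
tin [ 0.5551 -0.2863  0.1266] 0.13048521140203218
ballpts 146 [ 0.48806068 -0.09806345  0.13857054] [ 0.47636514 -0.10668437  0.13006466] [ 0.50291138 -0.08848442  0.14546828]
```

Emit:
{"fn": "servo_tool", "kwargs": {
  "increments": "0 0 -0.118 -0.98 -0.96 0 1;0 0 -0.118 -0.98 -0.96 0 1;0 0 -0.118 -0.98 -0.96 0 1;0 0 -0.118 -0.98 -0.96 0 1;0 0 -0.118 -0.98 -0.96 0 1;0 0 -0.118 -0.98 -0.96 0 1;0 0 -0.118 -0.98 -0.96 0 1;0 0 -0.118 -0.98 -0.96 0 1",
  "grip_force": 25
}}

```text
time_s: 1.1
ee_pos: [0.4036, 0.0687, 0.2102]
ee_rot: [0.0, 0.107, 0.994, 0.0]
force: [1.4, -0.1, 0.6]
gripper_width: 0.0857
grasp_force: 0.0
```

Emit:
{"fn": "servo_tool", "kwargs": {
  "increments": "0 0 0 -0.225 -0.285 0 1;0 0 0 -0.225 -0.285 0 1;0 0 0 -0.225 -0.285 0 1;0 0 0 -0.225 -0.285 0 1;0 0 0 -0.225 -0.285 0 1;0 0 0 -0.225 -0.285 0 1"
}}

```text
time_s: 1.85
ee_pos: [0.4826, -0.0905, 0.21]
ee_rot: [-0.0, 0.105, 0.994, 0.001]
force: [-0.6, -0.2, 1.1]
gripper_width: 0.0857
grasp_force: 0.0
```

Run:
```python
from h import *
a=[]
for n in('scene','top'):
    p,d=optics.grab_frame(n); a.append(p)
cv2.imwrite('pics/c1.png',np.hstack([cv2.resize(a[0][120:270,30:280],(400,240)),cv2.resize(a[1][140:290,260:510],(400,240))])[:,:,::-1])
s=ctrl.read_state();print(s['time_s'],s['ee_pos'],s['ee_rot'],s['q'])
```

```text
1.95 [ 0.4827546  -0.0909018   0.21026959] [-1.09498408e-04  1.05326666e-01  9.94437527e-01  5.34964801e-04] [-0.39332146  0.21352616  0.65458804  1.68472174 -0.13577611  1.28937629
  1.64792817]
```

View pics/c1.png

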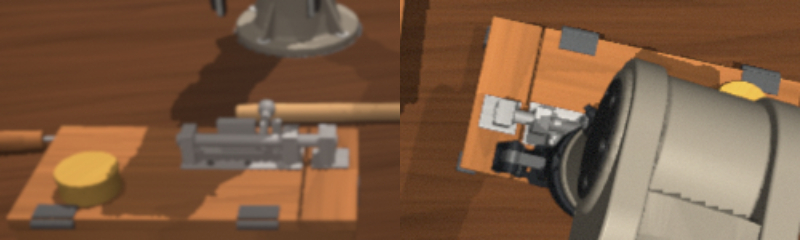

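The left crop shows the ball upright on its stalk side at about (266,106), free of the gripper. The right crop shows the hand over the ball, with the fingers' line along the bolt. I'll go down next.

Emit:
{"fn": "servo_tool", "kwargs": {
  "increments": "0 0 0 -0.009 -0.012 0.08 1;0 0 0 -0.009 -0.012 0.15 1;0 0 0 -0.009 -0.012 0.184 1;0 0 0 -0.009 -0.012 0.184 1;0 0 0 -0.009 -0.012 0.184 1"
}}

```text
time_s: 2.58
ee_pos: [0.4869, -0.0991, 0.1193]
ee_rot: [0.001, 0.106, 0.994, 0.0]
force: [-0.6, -0.4, 1.0]
gripper_width: 0.0856
grasp_force: 0.0
```

Run:
```python
from h import *
p,d=optics.grab_frame('scene'); cv2.imwrite('pics/c2.png',cv2.resize(p[90:270,30:280],(750,540))[:,:,::-1])
s=ctrl.read_state();print(s['time_s'],s['ee_pos'],s['force'])
```

```text
2.625 [ 0.48710231 -0.09932603  0.11950787] [ 0.01748529 -0.42752967 -0.772177  ]
```

View pics/c2.png

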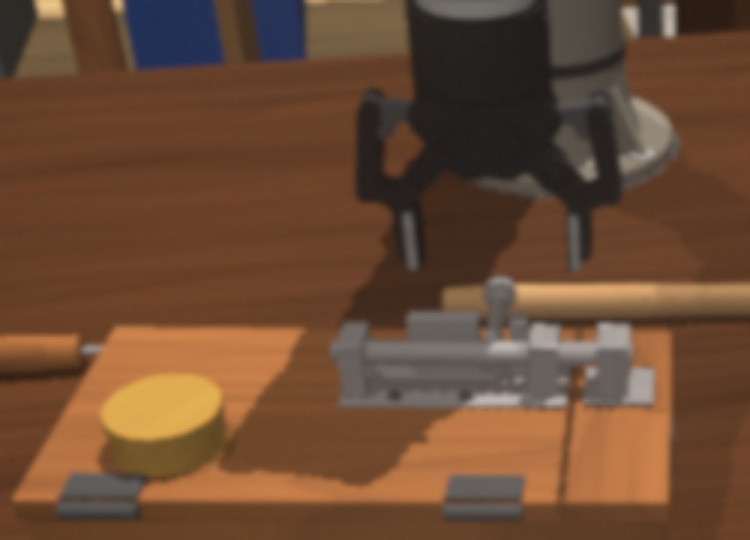

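The fingers straddle the ball (500,292), but their tips (412,268) and (577,268) look a little high or near the robot. I'll check with depth.

Run:
```python
from h import *
p,d=optics.grab_frame('scene'); W=pts('scene',d)
for nm,(a,b,c,e) in {'ball':(190,203,181,194),'f1':(160,172,160,182),'f2':(217,228,160,182)}.items():
    q=W[c:e,a:b].reshape(-1,3); q=q[(abs(q[:,0]-.487)<.03)&(q[:,2]>.1)]; print(nm,len(q),np.round(np.median(q,0),3),np.round(q.min(0),3),np.round(q.max(0),3))
```

```text
ball 99 [ 0.493 -0.099  0.138] [ 0.48  -0.108  0.13 ] [ 0.508 -0.089  0.145]
f1 182 [ 0.484 -0.147  0.177] [ 0.466 -0.156  0.155] [ 0.491 -0.139  0.197]
f2 165 [ 0.506 -0.053  0.177] [ 0.493 -0.06   0.156] [ 0.51  -0.043  0.198]
```

Emit:
{"fn": "servo_tool", "kwargs": {
  "increments": "0 0 0 0 0 0 0.5;0 0 0 0 0 0 0.5;0 0 0 0 0 0 0.5;0 0 0 0 0 0 0.5"
}}

```text
time_s: 3.18
ee_pos: [0.4861, -0.0995, 0.1183]
ee_rot: [0.0, 0.107, 0.994, 0.0]
force: [-0.6, -0.7, -0.4]
gripper_width: 0.0424
grasp_force: 0.0
```

Run:
```python
from h import *
p,d=optics.grab_frame('scene'); W=pts('scene',d); cv2.imwrite('pics/c3.png',cv2.resize(p[130:220,140:260],(800,600),interpolation=cv2.INTER_NEAREST)[:,:,::-1])
print(ctrl.read_state()['ee_pos'])
for u in (174,178,180,182,197,212,214,216,220): print(u,[(v,*np.round(W[v,u],3)) for v in range(172,194,3)])
```

```text
[ 0.48605274 -0.09950626  0.11827666]
174 [(172, np.float64(0.483), np.float64(-0.135), np.float64(0.168)), (175, np.float64(0.191), np.float64(-0.128), np.float64(0.002)), (178, np.float64(0.207), np.float64(-0.13), np.float64(0.002)), (181, np.float64(0.221), np.float64(-0.131), np.float64(0.002)), (184, np.float64(0.234), np.float64(-0.132), np.float64(0.001)), (187, np.float64(0.245), np.float64(-0.132), np.float64(-0.0)), (190, np.float64(0.262), np.float64(-0.134), np.float64(0.002)), (193, np.float64(0.275), np.float64(-0.134), np.float64(0.001))]
178 [(172, np.float64(0.49), np.float64(-0.128), np.float64(0.171)), (175, np.float64(0.49), np.float64(-0.129), np.float64(0.166)), (178, np.float64(0.486), np.float64(-0.129), np.float64(0.157)), (181, np.float64(0.485), np.float64(-0.13), np.float64(0.151)), (184, np.float64(0.235), np.float64(-0.122), np.float64(0.001)), (187, np.float64(0.289), np.float64(-0.125), np.float64(0.024)), (190, np.float64(0.299), np.float64(-0.126), np.float64(0.023)), (193, np.float64(0.298), np.float64(-0.126), np.float64(0.015))]
180 [(172, np.flo
[... 2923 characters left out ...]
.float64(0.308), np.float64(-0.043), np.float64(0.026)), (190, np.float64(0.311), np.float64(-0.043), np.float64(0.02)), (193, np.float64(0.318), np.float64(-0.045), np.float64(0.017))]
220 [(172, np.float64(0.195), np.float64(-0.018), np.float64(0.0)), (175, np.float64(0.209), np.float64(-0.02), np.float64(-0.0)), (178, np.float64(0.224), np.float64(-0.022), np.float64(0.0)), (181, np.float64(0.239), np.float64(-0.025), np.float64(0.0)), (184, np.float64(0.252), np.float64(-0.026), np.float64(-0.0)), (187, np.float64(0.311), np.float64(-0.034), np.float64(0.027)), (190, np.float64(0.312), np.float64(-0.035), np.float64(0.02)), (193, np.float64(0.315), np.float64(-0.035), np.float64(0.014))]
```

View pics/c3.png

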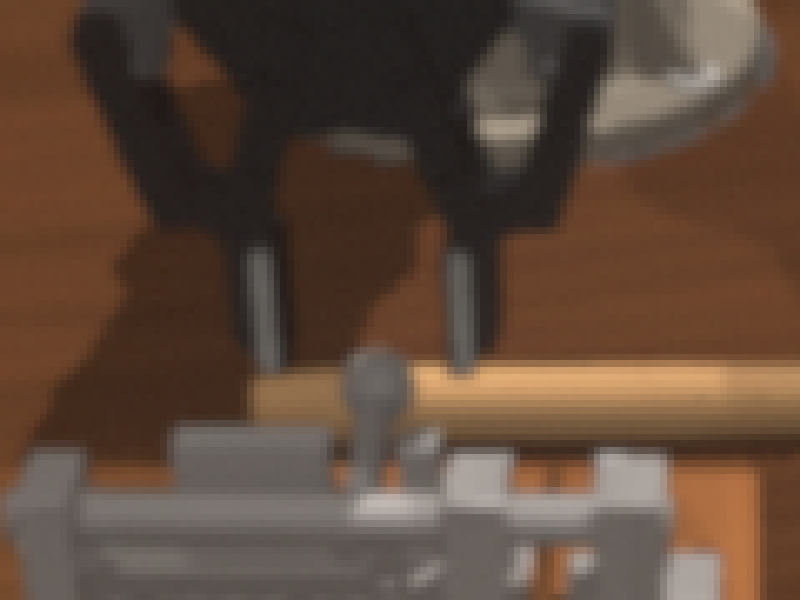

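The picture shows the pad tips at (270,370) and (460,370), level with the top of the ball (378,380). The hand needs to go about 22 mm lower than the state suggests. I'll step down and watch.

Emit:
{"fn": "servo_tool", "kwargs": {
  "increments": "0 0 0 0 0.004 0.015 0.5;0 0 0 0 0.004 0.028 0.5;0 0 0 0 0.004 0.028 0.5"
}}

```text
time_s: 3.6
ee_pos: [0.4857, -0.0973, 0.1034]
ee_rot: [-0.001, 0.107, 0.994, -0.0]
force: [0.7, -0.5, 0.6]
gripper_width: 0.0429
grasp_force: 0.0
```

Run:
```python
from h import *
p,d=optics.grab_frame('scene'); W=pts('scene',d); cv2.imwrite('pics/c4.png',cv2.resize(p[130:220,140:260],(800,600),interpolation=cv2.INTER_NEAREST)[:,:,::-1])
s=ctrl.read_state();print(s['ee_pos'],s['force'])
for u in (180,182,213,215): print(u,[(v,*np.round(W[v,u],3).tolist()) for v in range(180,200,2) if W[v,u,0]>.4])
```

```text
[ 0.48610349 -0.09751418  0.10378683] [-0.99933256  0.06976739  0.27896087]
180 [(180, 0.489, -0.126, 0.155), (182, 0.492, -0.127, 0.152), (184, 0.49, -0.127, 0.147), (186, 0.486, -0.127, 0.141), (188, 0.485, -0.127, 0.136), (194, 0.511, -0.129, 0.139), (196, 0.517, -0.13, 0.139), (198, 0.523, -0.13, 0.139)]
182 [(180, 0.491, -0.123, 0.155), (182, 0.492, -0.123, 0.152), (184, 0.49, -0.123, 0.147), (186, 0.491, -0.124, 0.144), (188, 0.491, -0.124, 0.139), (190, 0.493, -0.124, 0.136), (192, 0.491, -0.125, 0.131), (194, 0.512, -0.126, 0.14), (196, 0.518, -0.126, 0.139), (198, 0.522, -0.127, 0.138)]
213 [(180, 0.502, -0.07, 0.156), (182, 0.498, -0.07, 0.149), (184, 0.498, -0.07, 0.145), (186, 0.498, -0.07, 0.141), (188, 0.5, -0.07, 0.138), (190, 0.489, -0.069, 0.128), (198, 0.532, -0.075, 0.137)]
215 [(180, 0.5, -0.066, 0.154), (182, 0.498, -0.066, 0.149), (184, 0.499, -0.067, 0.146), (186, 0.499, -0.067, 0.141), (188, 0.499, -0.067, 0.137), (198, 0.53, -0.071, 0.136)]
```

View pics/c4.png

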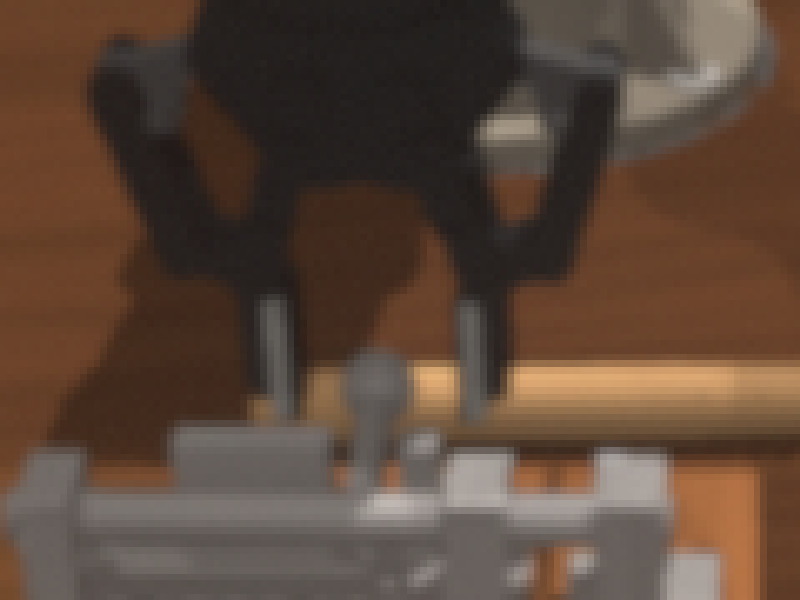

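Pads at (278,415) and (472,415) now straddle the ball (378,380), and they're centred. I'll go 5 mm lower and close.

Emit:
{"fn": "servo_tool", "kwargs": {
  "increments": "0 0 0 0 0 0.01 0.4;0 0 0 0 0 0.01 0;0 0 0 0 0 0.01 0;0 0 0 0 0 0.01 0;0 0 0 0 0 0.01 0;0 0 0 0 0 0.01 0",
  "grip_force": 25
}}

```text
time_s: 4.4
ee_pos: [0.4861, -0.098, 0.0992]
ee_rot: [-0.0, 0.107, 0.994, -0.0]
force: [-1.7, -1.7, 0.4]
gripper_width: 0.018
grasp_force: 24.4
```

Emit:
{"fn": "servo_tool", "kwargs": {
  "increments": "0 0 0 -0.003 0 -0.013 0;0 0 0 -0.008 0 -0.026 0;0 0 0 -0.015 0 -0.038 0;0 0 0 -0.023 0 -0.049 0;0 0 0 -0.033 0 -0.059 0;0 0 0 -0.043 0 -0.067 0;0 0 0 -0.055 0 -0.074 0;0 0 0 -0.067 0 -0.08 0"
}}

```text
time_s: 5.4
ee_pos: [0.5194, -0.105, 0.1395]
ee_rot: [-0.0, 0.107, 0.994, -0.0]
force: [-2.0, -4.0, -3.1]
gripper_width: 0.0181
grasp_force: 24.4
```

Run:
```python
from h import *
p,d=optics.grab_frame('scene'); cv2.imwrite('pics/c5.png',cv2.resize(p[130:220,140:260],(800,600),interpolation=cv2.INTER_NEAREST)[:,:,::-1])
s=ctrl.read_state();print(s['ee_pos'],s['force'],s['gripper_width'],s['grasp_force'])
```

```text
[ 0.52068148 -0.10529817  0.13990814] [-1.09799826 -4.36240745 -1.49870763] 0.017810526998011895 24.540177583694458
```

View pics/c5.png

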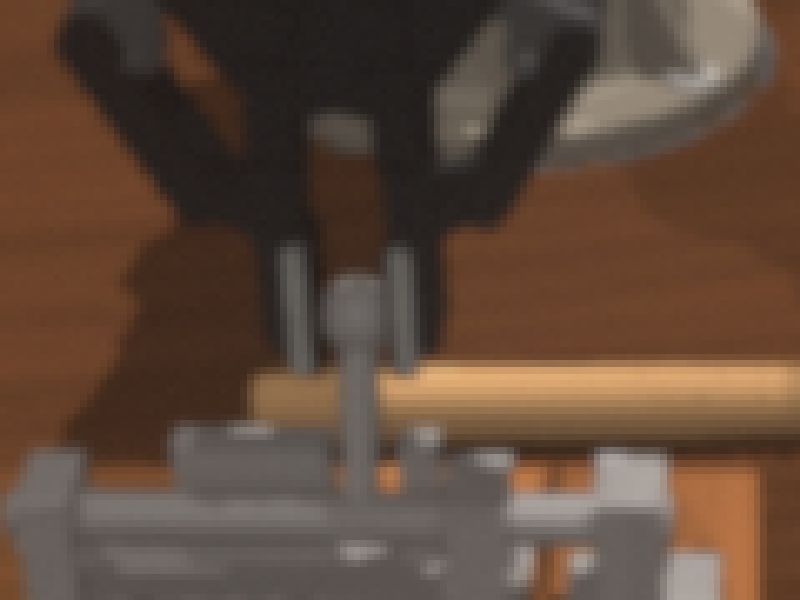

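The handle is up, with the ball (352,310) gripped between the pads at about z 0.173 and the bolt still home. I'll draw it along tool -y.

Emit:
{"fn": "servo_tool", "kwargs": {
  "increments": "0 0 0 0 0 0 0;0 0 0 0 -0.02 0 0;0 0 0 0 -0.04 0 0;0 0 0 0 -0.06 0 0;0 0 0 0 -0.08 0 0;0 0 0 0 -0.1 0 0;0 0 0 0 -0.114 0 0;0 0 0 0 -0.114 0 0"
}}

```text
time_s: 6.45
ee_pos: [0.5071, -0.1601, 0.1391]
ee_rot: [0.0, 0.107, 0.994, 0.001]
force: [0.4, 0.9, -2.7]
gripper_width: 0.0179
grasp_force: 24.6
```

Run:
```python
from h import *
p,d=optics.grab_frame('scene'); cv2.imwrite('pics/c6.png',cv2.resize(p[120:240,90:250],(800,600),interpolation=cv2.INTER_NEAREST)[:,:,::-1])
s=ctrl.read_state();print(s['ee_pos'],s['force'],s['gripper_width'],s['grasp_force'])
```

```text
[ 0.50709711 -0.1601323   0.13908366] [-0.88919697  0.83792717 -2.24287406] 0.018197682799861597 24.625474512577057
```

View pics/c6.png

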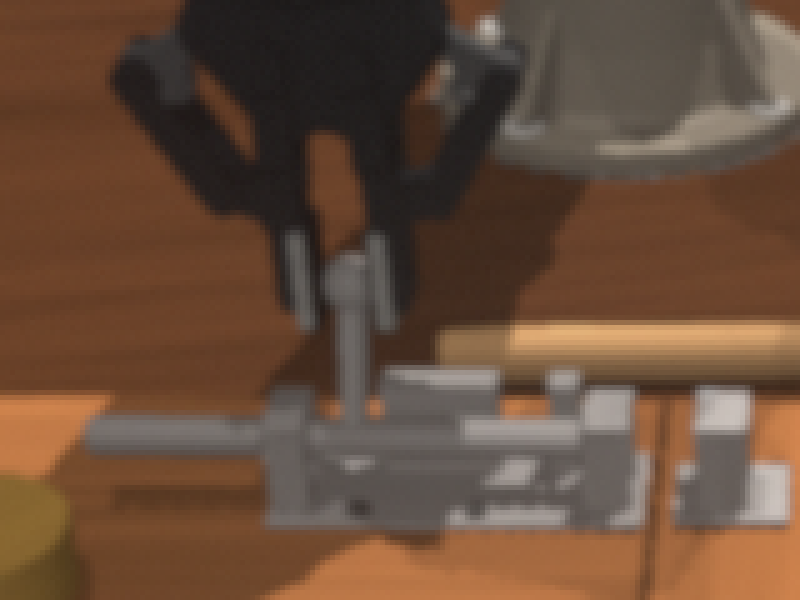

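The bolt is clear of the keeper, with its tail out to (90,435), drawn about 56 mm. I'll take a few mm more, then open and rise.

Emit:
{"fn": "servo_tool", "kwargs": {
  "increments": "0 0 0 0 -0.006 0 0;0 0 0 0 -0.006 0 0;0 0 0 0 -0.006 0 0.8;0 0 0 0 -0.006 0 0.8;0 0 0 0 -0.006 0 0.8;0 0 0 0 -0.006 -0.1 0.8;0 0 0 0 -0.006 -0.2 0.8;0 0 0 0 -0.006 -0.2 0.8"
}}

```text
time_s: 7.5
ee_pos: [0.5093, -0.1652, 0.244]
ee_rot: [0.005, 0.107, 0.994, -0.001]
force: [-0.2, -0.5, -0.7]
gripper_width: 0.0684
grasp_force: 0.0
```

Run:
```python
from h import *
p,d=optics.grab_frame('scene'); cv2.imwrite('pics/c7.png',cv2.resize(p[70:310,0:480],(800,400))[:,:,::-1])
s=ctrl.read_state();print(s['time_s'],s['ee_pos'],s['force'],s['gripper_width'])
```

```text
7.55 [ 0.50773391 -0.16423446  0.24141649] [-0.63335846  0.09473102 -0.67683088] 0.06826479524700431
```

View pics/c7.png

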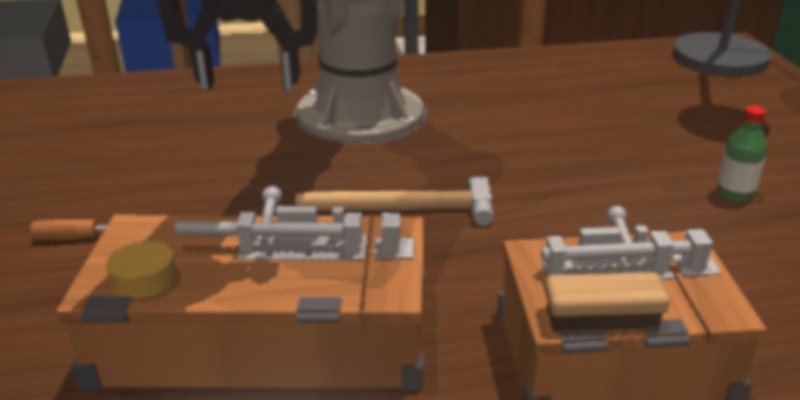

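The bolt stays drawn out of the keeper, with its tail at (180,228) and the gap at (370,235). The nail box is untouched and the hand is clear at the top.

```bash
python3 -c "
from bench import ctrl
print(ctrl.sign_off())"
```

```text
the job is handed in; nothing more can be done
None
```

I unbolted the long chest and handed the job in at about 7.6 s: the handle was lifted first, then the bolt drawn roughly 56–60 mm (estimated from the hand's travel and the last picture); the nail box looks untouched, the gripper is clear, and no verdict came back.

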